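# Close and clamp the loaded sample carrier

### The job

The blue sample carrier is loaded and has to go to the courier. Hook the steel edge of its white lid under the steel keeper bar, push it back against the spring stop in there and lower the lid into the carrier; then swing the red-handled clamp fully down so that the lid is pressed home on its seal. Leave the rack of samples inside standing and the other things on the bench where they are.

Things in the scene. Friction and masses are not known exactly. Their poses are not given: they have to be found in the camera images.
- case: Blue open-topped carrier, fixed to the bench, outer size 160 (x) x 200 (y) x 125 mm high, walls 6 mm. Origin: centre of its underside; z up, +y towards the keeper side, -y towards the clamp side. Inside stands the sample rack, its tops 31 mm below the rim.
- keeper (a point): On the carrier, front of the keeper slot's spring stop when free, at rim height: case (0, 93, 125) mm, axes as the case. The steel bar overhead (164 mm long in x) spans y 84 to 111, its underside 18 and top 24 mm above the rim. The orange stop below it yields 8 mm to +y (3 N at first, 7 N at the end), then is solid.
- seal_mid (a point): On the rim of the carrier's -y wall: case (0, -96, 125) mm. Here lies a black rubber sealing strip, 130 mm long in x and 8 mm wide, on springs: free, it stands 6 mm above the rim; pressed flush it pushes back with about 7 N. The unclamped lid rests on it, 6 mm high on this side.
- clamp_pivot (a point): On the carrier, the clamp's hinge axis (along case x): case (0, -127, 149) mm, axes as the case. It sits between two steel cheeks, 42 mm over all in x, y -140 to -100 mm, top at z = 159 mm.
- clamp (a joint): Clamp angle, rad. 0: closed, arm level and pointing to case +y over the lid; it grows as the arm swings up (1.57 upright) and outwards, to 2.15. It starts open, 1.75 to 2.0. The hinge is stiff (0.55 N m friction) and stays where it is left; the last 0.1 rad over the lid also compresses the seal: some 12 to 15 N in all at the red grip.
- clamp_grip (a point): Middle of the red grip's outer (when closed, upper) face: 77 mm along the arm from the pivot, 12 mm off the arm's mid-plane. y axis along the arm to its tip, z out of this face. Grip 28 wide (x), 36 long, 20 mm thick, ending 95 mm from the pivot. Steel arm 22 wide, 16 mm thick; a rubber pad under it, 58 mm from the pivot, presses on the lid.
- lid: Loose lid, about 0.32 kg, lying plug down on the bench. Origin: centre of the underside of its grey plug; z up, +y towards the steel tongue edge, -y towards the edge with a red square on top. Plug: x +-62.5, y -93 to +80, z 0 to 12 mm. White plate on it: z 12 to 20, y +-98, x +-78 mm; its last 16 mm on the +y side are steel (x +-75).
- lid_handle (a point): Middle of the lid's black handle bar: lid frame (0, 0, 44) mm, axes as the lid. The bar runs along lid x, 100 mm long, 18 mm wide in y, 24 mm high (lid z 32 to 56), on two posts; 12 mm of air below it.
- lid_tongue (a point): On the lid, middle of the steel edge at the plate's underside: lid (0, 98, 12) mm, axes as the lid. The plug clears the carrier's -y wall only with this edge pushed to case y = 98 to 101 mm (stop at the end of its travel): enter tongue first, other side raised 12 to 17 degrees, push till solid, lower. Closed, it rests at case y 97 to 101, z 125.
- lid_clamp_edge (a point): On the lid, middle of the other edge (red-square side) at the plate's underside: lid (0, -98, 12) mm, axes as the lid. Closed: case (0, -98, 125).
- samples: White rack of capped tubes standing loose in the carrier, 112 x 138 x 88 mm high. Origin: centre of its underside. Leave it standing.
- red_rack: Bystander: red rack of capped tubes, 112 x 112 x 95 mm high, origin at the centre of its underside.
- wash_bottle: Bystander: white bottle with blue cap, 64 mm across, 150 mm high, origin at the centre of its underside.
- tip_box: Bystander: yellow pipette-tip box with clear cover, 124 x 89 x 58 mm high, origin at the centre of its underside.
Not all that is in view belongs to the job. Leave any orange look-alike of the lid alone. What is shaped like the samples but green is not meant.

How it is judged:
By the outcome, as a careful person would: the job done as asked, in the order asked, and still so for the second after the job is handed in, with the robot touching nothing.
It also fails if it takes over 48 s, if anything falls off the work surface, if the arm or the gripper's body presses on something with over 40 N, if the wrist force passes 120 N, or if a joint passes its speed limit or range.

### The arm

A 7-joint arm with a two-finger parallel gripper is mounted at the origin on the work surface. World frame = base frame: x ahead of the robot, y to its left, z up, the work surface at z = 0. Lengths are in m, angles in rad, forces in N, time in s.
With the tool pointing down it reaches from about 0.425 to 0.875 m from the base axis. Payload 4.7 kg.
Tool frame: the origin (TCP) lies on the centre line of the jaws, within the pads' length; the fingertips stand 22 mm ahead of it and the grasp point (between the pads) lies 3 mm ahead of it (ctrl.tcp_to_tips is the z of the fingertips in the tool frame, in m); z points along the fingers, y is the direction in which the jaws open and shut (so a half turn about z gives the same grasp; the last joint's range is limited). The gripper opens to 87 mm and grips with 3 to 60 N. Pads are 19 mm wide; open, the fingers measure 117 mm over their backs; the gripper's body (75 mm by 190 mm) begins 51 mm behind the grasp point.
Start: joints at [1.303, 0.321, -0.07, 1.45, 0.023, 1.371, -0.057], TCP at [0.181, -0.624, 0.245] pointing down, gripper open.
Joint ranges: [-2.86, 2.86], [-0.3, 2.09], [-1.38, 1.24], [0.06, 2.45], [-1.56, 4.7], [0.09, 2.05], [-2.69, 2.69]. Speed limits (rad/s): [2.57, 2.57, 3.14, 3.14, 3.14, 3.14, 3.14].

### API

Orientations are given as a rotation vector (axis times angle).
In Python, from bench import ctrl, cams gives the robot as it stands.
- The arm moves only by the tool move_arm, never from a script. Its argument "deltas" is a list of rows, each an object with "linear": the shift along the tool's x, y, z as a fraction of full scale, a list of three; "turn": the turn, a rotation vector about the tool's x, y, z as a fraction of full scale, a list of three; "claw": the closure, from 0 (fully open) to 1 (shut). In form: [{"linear": [tx, ty, tz], "turn": [wx, wy, wz], "claw": claw}, ...]. A call has 1 to 20 rows; each row shifts and turns the commanded pose from where the row before left it, along the tool's axes as they then stand; what a row does not reach is not made up. Full scale, the value 1, is 0.03 m for a shift and 4 degrees for a turn. A row lasts 1/12 s, in which the tool goes at most 41.7 mm and 7.16 degrees, less where a joint would pass 70% of its speed; a pose out of reach is approached as far as the arm can. A call with a number of a shift or a turn outside -1 to 1 is refused whole. A call with a gripper value outside its range is refused whole. The fingers move at their own pace and stop on an object; "grip_force" is the grip in N (left out, the last holds). Time passes only in rows, so rows that do not move let the fingers close. It gives the time, the measured TCP pose, the force and the opening at its end, in the units of the state.
- ctrl.get_state(): the state, without advancing time (a new reading comes with each control period).
- cams.get_image(name): name is "side" or "top" or "wrist"; returns a dict with "image" (384x512x3 uint8, red, green, blue), "K" (3x3 intrinsics, pixels), "world_from_camera" (4x4, takes a point from camera to world coordinates); the wrist camera has in their place "tool_from_camera" (4x4, takes a point from camera to tool coordinates, whose origin is the TCP and whose axes are the flange's). Camera axes: x right, y down, z forward; pixel columns grow to the right and rows downward; lengths in m; the calibration is good to about 2 mm. The wrist camera is an equidistant fisheye: a pixel r from the principal point sees the ray r / f radians off the axis. A picture is of the moment at which its call begins: read the wrist's pose just before it. There is no depth.
- ctrl.close_job(): hands the job in, once; it reports no verdict.
The state is a dict: "time": time; "joint_positions": joint angles; "qd": joint speeds; "joint_torque": joint torques, N m; "position": TCP position; "tool_rot": TCP orientation; "ft_force": force on the tool from outside, world axes, zero at the start; "torque": the same for the moment, N m; "grip_width": opening from 0.0 (shut) to 1.0 (fully open).
Only numpy, scipy, OpenCV 4.12 (cv2) and the standard library are available. Lean on these libraries where they do the work, as an engineer would, in place of code of your own. Each camera call takes 0.05 s, during which the arm holds its last target. There are 200 camera calls.

## Working session

There is one attempt and no reset: what is moved stays moved. The work goes in short steps, Python scripts to look and compute and a tool call to move; the robot and the scene stay as the last step left them, time stands still between calls to the robot, and variables do not carry over. Pictures are saved under pics/ and viewed, about 8 in all and at most 12, crops included, and the job is handed in when it is done.

Besides the shell and the picture viewer there is one more tool, called after "Call:" in YAML: its name, and indented under it one key for each argument. move_arm: Moves the arm, as the interface text tells. Shift numbers are shares of 0.03 m and turn numbers shares of 4 degrees, none past 1 either way. Its arguments: {"type":"object","properties":{"deltas":{"type":"array"},"grip_force":{"type":"number"}},"required":["deltas"]}

```bash
mkdir -p pics; ls; python3 - <<'E'
from bench import ctrl,cams
import cv2,numpy as np
np.set_printoptions(precision=4,suppress=True)
s=ctrl.get_state();print(s,ctrl.tcp_to_tips)
for n in ["top","side","wrist"]:
    d=cams.get_image(n);cv2.imwrite(f"pics/{n}0.png",d["image"][:,:,::-1]);print(n,d["K"],d.get("world_from_camera",d.get("tool_from_camera")))
E
```

```text
pics
{'time': 0.0, 'joint_positions': array([ 1.3031,  0.3218, -0.0701,  1.4517,  0.0226,  1.3708, -0.0569]), 'qd': array([-0.0013,  0.0006, -0.0006, -0.0003,  0.0017,  0.0006,  0.0007]), 'joint_torque': array([ -0.0001, -49.1301,  -0.4043, -31.253 ,  -0.064 ,   0.0437,
         0.0002]), 'position': array([ 0.1806, -0.6239,  0.2434]), 'tool_rot': array([-3.1085, -0.441 ,  0.0006]), 'ft_force': array([0.1248, 0.2425, 0.2286]), 'torque': array([0.0121, 0.0181, 0.037 ]), 'grip_width': 1.0022504264567733} 0.022
top [[478.8977   0.     251.0854]
 [  0.     478.8977 190.212 ]
 [  0.       0.       1.    ]] [[-0.0134 -0.9789  0.2037  0.239 ]
 [-0.9999  0.013  -0.0033  0.0117]
 [ 0.0006 -0.2037 -0.979   1.5515]
 [ 0.      0.      0.      1.    ]]
side [[485.1108   0.     261.6025]
 [  0.     485.1108 192.6182]
 [  0.       0.       1.    ]] [[-0.8224 -0.2861  0.4917 -0.2842]
 [-0.5688  0.4302 -0.701   1.1213]
 [-0.0109 -0.8562 -0.5165  0.9478]
 [ 0.      0.      0.      1.    ]]
wrist [[297.3186   0.     252.1447]
 [  0.     297.3186 190.0352]
 [  0.       0.       1.    ]] [[ 0.     -0.9617 -0.2741  0.074 ]
 [ 1.      0.0002 -0.0007 -0.0006]
 [ 0.0007 -0.2741  0.9617 -0.1412]
 [ 0.      0.      0.      1.    ]]
```

View pics/top0.png

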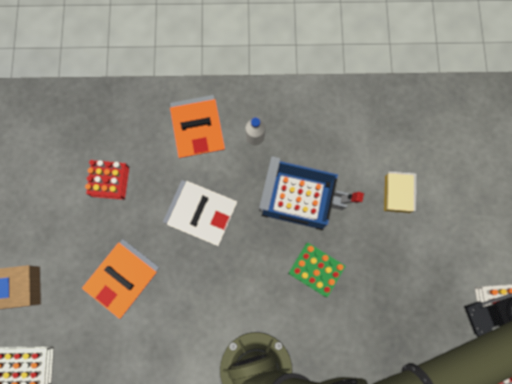

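View pics/side0.png

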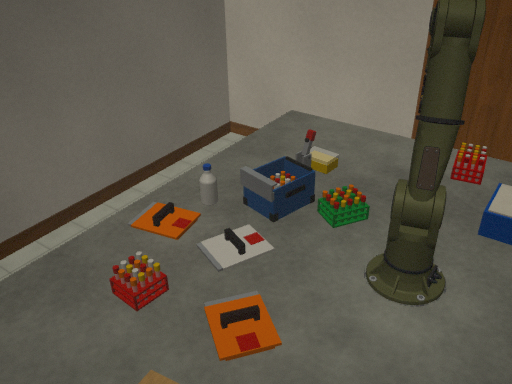

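```bash
cat > h.py <<'E'
import numpy as np,cv2
from scipy.spatial.transform import Rotation as R
from bench import ctrl,cams
np.set_printoptions(precision=4,suppress=True)
def ray(d,uv,s=None):
    """world origin, direction of pixel"""
    K=d["K"];u=(np.array(uv,float)-K[:2,2])/[K[0,0],K[1,1]]
    if "world_from_camera" in d: c=np.r_[u,1];T=d["world_from_camera"]
    else:
        r=np.linalg.norm(u);c=np.r_[np.sin(r)*u/max(r,1e-9),np.cos(r)]
        W=np.eye(4);W[:3,:3]=R.from_rotvec(s["tool_rot"]).as_matrix();W[:3,3]=s["position"];T=W@d["tool_from_camera"]
    return T[:3,3],T[:3,:3]@c
def hit(d,uv,z,s=None):
    o,v=ray(d,uv,s);return o+v*(z-o[2])/v[2]
def proj(d,P,s=None):
    K=d["K"]
    if "world_from_camera" in d:
        T=d["world_from_camera"];p=(np.atleast_2d(P)-T[:3,3])@T[:3,:3];n=p[:,:2]/p[:,2:]
    else:
        W=np.eye(4);W[:3,:3]=R.from_rotvec(s["tool_rot"]).as_matrix();W[:3,3]=s["position"];T=W@d["tool_from_camera"]
        p=(np.atleast_2d(P)-T[:3,3])@T[:3,:3];r=np.linalg.norm(p[:,:2],axis=1,keepdims=True);n=p[:,:2]/r*np.arctan2(r,p[:,2:])
    return n*K[0,0]+K[:2,2]
def pose(x,y,yaw,P,z=0):
    c,s=np.cos(yaw),np.sin(yaw);P=np.atleast_2d(P).astype(float)/1000
    return np.c_[x+c*P[:,0]-s*P[:,1],y+s*P[:,0]+c*P[:,1],z+P[:,2]]
E
python3 - <<'E'
from h import *
d=cams.get_image("top");im=d["image"][:,:,::-1]
c=cv2.resize(im[145:250,155:375],None,fx=3.6,fy=3.6,interpolation=cv2.INTER_CUBIC);cv2.imwrite("pics/z.png",c)
b=im.astype(int);roi=np.zeros(im.shape[:2],np.uint8);roi[175:250,160:242]=1
m=((b.min(2)>150)&(roi>0)).astype(np.uint8)
red=((b[:,:,2]>150)&(b[:,:,1]<90)&(roi>0)).astype(np.uint8)
cs=max(cv2.findContours(m,0,2)[0],key=cv2.contourArea);box=cv2.boxPoints(cv2.minAreaRect(cs));print(box)
print([hit(d,p,.02) for p in box])
ys,xs=np.nonzero(red);print("red",hit(d,(xs.mean(),ys.mean()),.02))
E
```

```text
[[164.7953 223.8612]
 [183.92   178.44  ]
 [237.2988 200.9153]
 [218.1741 246.3365]]
[array([0.4507, 0.2858, 0.02  ]), array([0.6001, 0.2266, 0.02  ]), array([0.5227, 0.0519, 0.02  ]), array([0.3763, 0.114 , 0.02  ])]
red [0.462 0.11  0.02 ]
```

View pics/z.png

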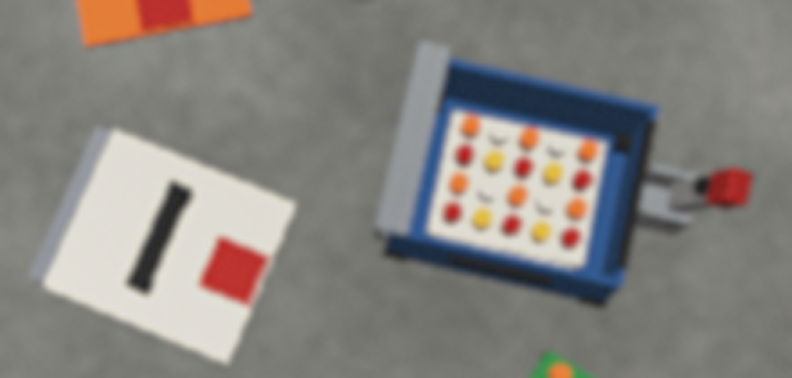

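```bash
python3 - <<'E'
from h import *
from scipy.optimize import least_squares
d=cams.get_image("top")
def fit(P,px,x0,z=0):
    px=(np.array(px)+.5)/3.6+[155,145]-.5
    r=least_squares(lambda q:(proj(d,pose(*q,P,z))-px).ravel(),x0);print(r.x,np.degrees(r.x[2]));print(r.fun.reshape(-1,2));return r.x
fit([[75,98,20],[-75,98,20],[78,-98,20],[-78,-98,20]],[(105,127),(35,280),(296,205),(230,362)],[.48,.17,-.4])
fit([[82,111,149],[82,84,149],[-82,84,149],[-82,111,149],[80,-100,125],[-80,-100,125]],[(422,42),(450,48),(413,236),(375,230),(657,105),(612,290)],[.5,0,-.2])
E
```

```text
[ 0.4878  0.1701 -0.4063] -23.278172204934716
[[-1.1137 -0.0875]
 [-0.7483 -0.6735]
 [ 1.2469 -0.0754]
 [ 0.5999  0.771 ]]
[ 0.5286 -0.1423 -0.2505] -14.351926753429066
[[-0.7945 -0.1309]
 [ 0.0967  0.2205]
 [-1.9607 -0.1121]
 [-0.2611 -0.5563]
 [ 0.5365  0.7387]
 [ 2.4094 -0.2006]]
```

Call:
move_arm:
  deltas:
    - {"linear":[0.98,-0.52,-0.4],"turn":[0,0,0],"claw":0}
    - {"linear":[0.98,-0.52,-0.4],"turn":[0,0,0],"claw":0}
    - {"linear":[0.98,-0.52,-0.4],"turn":[0,0,0],"claw":0}
    - {"linear":[0.98,-0.52,-0.4],"turn":[0,0,0],"claw":0}
    - {"linear":[0.98,-0.52,-0.4],"turn":[0,0,0],"claw":0}
    - {"linear":[0.98,-0.52,-0.4],"turn":[0,0,0],"claw":0}
    - {"linear":[0.98,-0.52,-0.4],"turn":[0,0,0],"claw":0}
    - {"linear":[0.98,-0.52,-0.4],"turn":[0,0,0],"claw":0}
    - {"linear":[0.98,-0.52,-0.4],"turn":[0,0,0],"claw":0}
    - {"linear":[0.98,-0.52,-0.4],"turn":[0,0,0],"claw":0}
    - {"linear":[0.98,-0.52,-0.4],"turn":[0,0,0],"claw":0}
    - {"linear":[0.98,-0.52,-0.4],"turn":[0,0,0],"claw":0}
    - {"linear":[0.98,-0.52,-0.4],"turn":[0,0,0],"claw":0}
    - {"linear":[0.98,-0.52,-0.4],"turn":[0,0,0],"claw":0}
    - {"linear":[0.26,-0.91,0],"turn":[0,0,0],"claw":0}
    - {"linear":[0.26,-0.91,0],"turn":[0,0,0],"claw":0}
    - {"linear":[0.26,-0.91,0],"turn":[0,0,0],"claw":0}
    - {"linear":[0.26,-0.91,0],"turn":[0,0,0],"claw":0}
    - {"linear":[0.26,-0.91,0],"turn":[0,0,0],"claw":0}
    - {"linear":[0.26,-0.91,0],"turn":[0,0,0],"claw":0}

```text
time: 1.92
position: [0.5145, -0.1283, 0.4125]
tool_rot: [3.11, 0.441, -0.0]
ft_force: [-0.0, -0.7, -0.5]
grip_width: 1.004
```

Call:
move_arm:
  deltas:
    - {"linear":[0,0,0],"turn":[0,0,-1],"claw":0}
    - {"linear":[0,0,0],"turn":[0,0,-1],"claw":0}
    - {"linear":[0,0,0],"turn":[0,0,-1],"claw":0}
    - {"linear":[0,0,0],"turn":[0,0,-1],"claw":0}
    - {"linear":[0,0,0],"turn":[0,0,-1],"claw":0}
    - {"linear":[0,0,0],"turn":[0,0,-1],"claw":0}
    - {"linear":[0,0,0],"turn":[0,0,-1],"claw":0}
    - {"linear":[0,0,0],"turn":[0,0,-1],"claw":0}
    - {"linear":[0,0,0],"turn":[0,0,-1],"claw":0}
    - {"linear":[0,0,0],"turn":[0,0,-1],"claw":0}
    - {"linear":[0,0,0],"turn":[0,0,-1],"claw":0}
    - {"linear":[0,0,0],"turn":[0,0,-1],"claw":0}
    - {"linear":[0,0,0],"turn":[0,0,-1],"claw":0}
    - {"linear":[0,0,0],"turn":[0,0,-1],"claw":0}
    - {"linear":[0,0,0],"turn":[0,0,-1],"claw":0}
    - {"linear":[0,0,0],"turn":[0,0,-1],"claw":0}
    - {"linear":[0,0,0],"turn":[0,0,-1],"claw":0}

```text
time: 3.33
position: [0.5147, -0.1297, 0.4125]
tool_rot: [-2.328, -2.109, 0.0]
ft_force: [0.2, -1.2, 0.2]
grip_width: 0.996
```

Call:
move_arm:
  deltas:
    - {"linear":[0,0,0],"turn":[0,0,-1],"claw":0}
    - {"linear":[0,0,0],"turn":[0,0,-1],"claw":0}
    - {"linear":[0,0,0],"turn":[0,0,-1],"claw":0}
    - {"linear":[0,0,0],"turn":[0,0,-1],"claw":0}
    - {"linear":[0,0,0],"turn":[0,0,-1],"claw":0}
    - {"linear":[0,0,0],"turn":[0,0,-1],"claw":0}
    - {"linear":[0,0,0],"turn":[0,0,-1],"claw":0}
    - {"linear":[0,0,0],"turn":[0,0,-1],"claw":0}
    - {"linear":[0,0,0],"turn":[0,0,-1],"claw":0}
    - {"linear":[0,0,0],"turn":[0,0,-1],"claw":0}
    - {"linear":[0,0,0],"turn":[0,0,-1],"claw":0}
    - {"linear":[0,0,0],"turn":[0,0,-1],"claw":0}
    - {"linear":[0,0,0],"turn":[0,0,-1],"claw":0}
    - {"linear":[0,0,0],"turn":[0,0,-1],"claw":0}
    - {"linear":[0,0,0],"turn":[0,0,-1],"claw":0}
    - {"linear":[0,0,0],"turn":[0,0,-1],"claw":0}
    - {"linear":[0,0,0],"turn":[0,0,-1],"claw":0}
    - {"linear":[0,0,0],"turn":[0,0,-1],"claw":0}
    - {"linear":[0,0,0],"turn":[0,0,0],"claw":0}

```text
time: 4.92
position: [0.5147, -0.1298, 0.4125]
tool_rot: [-0.647, -3.074, 0.0]
ft_force: [0.3, 0.2, -0.6]
grip_width: 0.999
```

```bash
python3 - <<'E'
from h import *
import pickle
s=ctrl.get_state();d=cams.get_image("wrist");pickle.dump((s,d),open("w1.pkl","wb"))
M=R.from_rotvec(s["tool_rot"]).as_matrix();print(s["time"],s["position"],M,s["joint_positions"])
cv2.imwrite("pics/w1.png",cv2.resize(d["image"][:,:,::-1],None,fx=1.5625,fy=1.5625,interpolation=cv2.INTER_CUBIC))
E
```

```text
4.9167 [ 0.5147 -0.1298  0.4125] [[-0.9153  0.4028 -0.0002]
 [ 0.4028  0.9153 -0.0002]
 [ 0.0001 -0.0002 -1.    ]] [ 0.7294  0.0662 -0.5631  1.4303  0.0356  1.6554  1.3265]
```

View pics/w1.png

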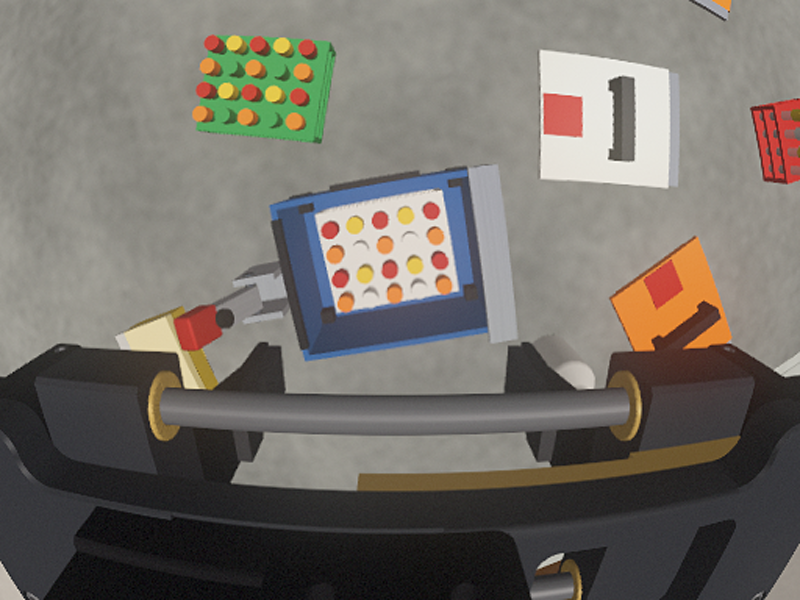

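```bash
python3 - <<'E'
from h import *
import pickle
from scipy.optimize import least_squares
s,d=pickle.load(open("w1.pkl","rb"))
def fit(P,px,x0,z=0):
    px=(np.array(px)+.5)/1.5625-.5
    r=least_squares(lambda q:(proj(d,pose(*q,P,z),s)-px).ravel(),x0,x_scale=[.01,.01,.1]);print(r.x,np.degrees(r.x[2]));print(r.fun.reshape(-1,2).round(1).tolist());return r.x
fit([[-75,98,20],[75,98,20],[-78,-98,20],[78,-98,20],[-50,0,56],[50,0,56]],[(678,73),(677,187),(540,50),(540,180),(624,77),(623,160)],[.48,.17,-.4])
c=fit([[-82,84,149],[-82,111,149],[82,111,149],[82,84,149],[-80,-100,125],[80,-100,125]],[(470,167),(498,165),(517,340),(490,343),(270,205),(303,359)],[.52,-.14,-.25])
for t in (1.75,1.85,1.95,2.05):
    u=np.array([np.cos(t),np.sin(t)]);n=np.array([-np.sin(t),np.cos(t)])
    q=[[x,*(np.array([-127,149])+l*u+h*n)] for l,h in((95,12),(95,-8)) for x in (-14,14)]
    print(t,((proj(d,pose(*c,q),s)+.5)*1.5625-.5).round(0).tolist())
E
```

```text
[ 0.4867  0.1736 -0.4053] -23.22029495127911
[[-0.8, 0.5], [-0.6, -0.3], [-1.4, 0.1], [-1.0, -0.7], [1.4, -0.2], [2.2, 0.6]]
[ 0.5279 -0.1416 -0.2556] -14.645045618360548
[[-0.9, 0.9], [0.4, -0.2], [-0.1, -0.6], [-0.3, 0.4], [0.0, -1.1], [0.8, 0.5]]
1.75 [[183.0, 316.0], [193.0, 350.0], [203.0, 314.0], [213.0, 348.0]]
1.85 [[175.0, 316.0], [185.0, 350.0], [193.0, 315.0], [203.0, 349.0]]
1.95 [[168.0, 316.0], [178.0, 349.0], [184.0, 316.0], [194.0, 350.0]]
2.05 [[163.0, 316.0], [172.0, 348.0], [176.0, 316.0], [186.0, 349.0]]
```

Call:
move_arm:
  deltas:
    - {"linear":[0.41,0.74,0.81],"turn":[0,0,0],"claw":0}
    - {"linear":[0.41,0.74,0.81],"turn":[0,0,0],"claw":0}
    - {"linear":[0.41,0.74,0.81],"turn":[0,0,0],"claw":0}
    - {"linear":[0.41,0.74,0.81],"turn":[0,0,0],"claw":0}
    - {"linear":[0.41,0.74,0.81],"turn":[0,0,0],"claw":0}
    - {"linear":[0.41,0.74,0.81],"turn":[0,0,0],"claw":0}
    - {"linear":[0.41,0.74,0.81],"turn":[0,0,0],"claw":0}
    - {"linear":[0.41,0.74,0.81],"turn":[0,0,0],"claw":0}
    - {"linear":[0.41,0.74,0.81],"turn":[0,0,0],"claw":0}
    - {"linear":[0.41,0.74,0.81],"turn":[0,0,0],"claw":0}
    - {"linear":[0.41,0.74,0.81],"turn":[0,0,0],"claw":0}
    - {"linear":[0.41,0.74,0.81],"turn":[0,0,0],"claw":0}
    - {"linear":[0,0,0],"turn":[0,0,-0.12],"claw":0}

```text
time: 6.05
position: [0.4831, 0.1784, 0.1169]
tool_rot: [-0.627, -3.071, -0.001]
ft_force: [-1.2, 0.8, -0.1]
grip_width: 1.001
```

```bash
python3 - <<'E'
from h import *
import pickle
s=ctrl.get_state();d=cams.get_image("wrist")
print(s["time"],s["position"],R.from_rotvec(s["tool_rot"]).as_matrix(),s["joint_positions"])
cv2.imwrite("pics/w2.png",d["image"][:,:,::-1])
print(proj(d,[[.487,.172,.056]],s), proj(d,[s["position"]-[0,0,.064]],s))
E
```

```text
6.05 [0.4831 0.1784 0.1169] [[-0.92    0.3918 -0.0074]
 [ 0.3918  0.92    0.0024]
 [ 0.0078 -0.0007 -1.    ]] [ 0.3517  0.2304 -0.8288  1.9071  0.1849  1.09    0.6173]
[[246.3554 223.4492]] [[252.3232 214.121 ]]
```

View pics/w2.png

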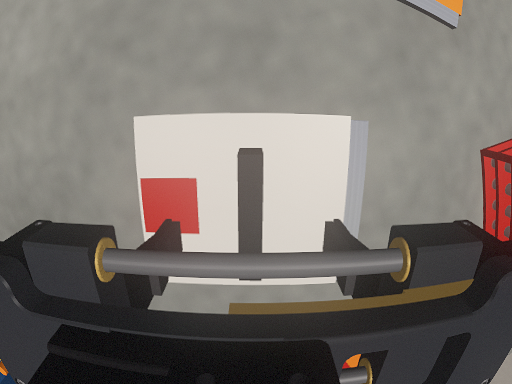

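Call:
move_arm:
  deltas:
    - {"linear":[0,0,0.5],"turn":[0,0,0],"claw":0}
    - {"linear":[0,0,0.5],"turn":[0,0,0],"claw":0}
    - {"linear":[0,0,0.5],"turn":[0,0,0],"claw":0}
    - {"linear":[0,0,0.4],"turn":[0,0,0],"claw":0}
    - {"linear":[0,0,0.3],"turn":[0,0,0],"claw":0}
    - {"linear":[0,0,0],"turn":[0,0,0],"claw":0}
    - {"linear":[0,0,0],"turn":[0,0,0],"claw":0}
  grip_force: 50

```text
time: 6.68
position: [0.4877, 0.1732, 0.0551]
tool_rot: [-0.638, -3.076, 0.0]
ft_force: [-0.5, 0.0, 0.2]
grip_width: 1.0
```

Call:
move_arm:
  deltas:
    - {"linear":[0,0,0.3],"turn":[0,0,0],"claw":0}
    - {"linear":[0,0,0],"turn":[0,0,0],"claw":1}
    - {"linear":[0,0,0],"turn":[0,0,0],"claw":1}
    - {"linear":[0,0,0],"turn":[0,0,0],"claw":1}
    - {"linear":[0,0,0],"turn":[0,0,0],"claw":1}
    - {"linear":[0,0,0],"turn":[0,0,0],"claw":1}
    - {"linear":[0,0,0],"turn":[0,0,0],"claw":1}
    - {"linear":[0,0,0],"turn":[0,0,0],"claw":1}

```text
time: 7.35
position: [0.4876, 0.1736, 0.046]
tool_rot: [0.636, 3.076, -0.0]
ft_force: [1.1, -0.1, -0.2]
grip_width: 0.553
```

Call:
move_arm:
  deltas:
    - {"linear":[0,0,0],"turn":[0,0,0],"claw":1}
    - {"linear":[0,0,0],"turn":[0,0,0],"claw":1}
    - {"linear":[0,0,0],"turn":[0,0,0],"claw":1}
    - {"linear":[0,0,0],"turn":[0,0,0],"claw":1}
    - {"linear":[0,0,0],"turn":[0,0,0],"claw":1}
    - {"linear":[0,0,0],"turn":[0,0,0],"claw":1}
    - {"linear":[0,0,-0.3],"turn":[0,0,0],"claw":1}
    - {"linear":[0,0,-0.6],"turn":[0,0,0],"claw":1}
    - {"linear":[0,0,-0.9],"turn":[0,0,0],"claw":1}
    - {"linear":[0,0,-0.9],"turn":[0,0,0],"claw":1}
    - {"linear":[0,0,-0.9],"turn":[0,0,0],"claw":1}
    - {"linear":[0,0,-0.9],"turn":[0,0,0],"claw":1}
    - {"linear":[0,0,-0.9],"turn":[0,0,0],"claw":1}
    - {"linear":[0,0,-0.9],"turn":[0,0,0],"claw":1}
    - {"linear":[0,0,-0.9],"turn":[0,0,0],"claw":1}
    - {"linear":[0,0,-0.9],"turn":[0,0,0],"claw":1}
    - {"linear":[0,0,-0.4],"turn":[0,0,0],"claw":1}
    - {"linear":[0,0,0],"turn":[0,0,0],"claw":1}
    - {"linear":[0,0,0],"turn":[0,0,0],"claw":1}

```text
time: 8.93
position: [0.4872, 0.1734, 0.3003]
tool_rot: [-0.636, -3.076, 0.001]
ft_force: [1.1, 0.0, -2.9]
grip_width: 0.2
```

```bash
python3 - <<'E'
from h import *
import pickle
s=ctrl.get_state();d=cams.get_image("wrist");pickle.dump((s,d),open("w3.pkl","wb"))
print(s["time"],s["position"],s["grip_width"],s["ft_force"],R.from_rotvec(s["tool_rot"]).as_matrix(),s["joint_positions"])
cv2.imwrite("pics/w3.png",cv2.resize(d["image"][:,:,::-1],None,fx=1.5625,fy=1.5625,interpolation=cv2.INTER_CUBIC))
E
```

```text
8.9333 [0.4872 0.1734 0.3003] 0.200114084497734 [ 1.0773  0.0452 -2.9458] [[-0.918   0.3967 -0.0004]
 [ 0.3967  0.918  -0.0005]
 [ 0.0002 -0.0007 -1.    ]] [ 0.4243  0.0612 -0.8439  1.665   0.0464  1.4366  0.7379]
```

View pics/w3.png

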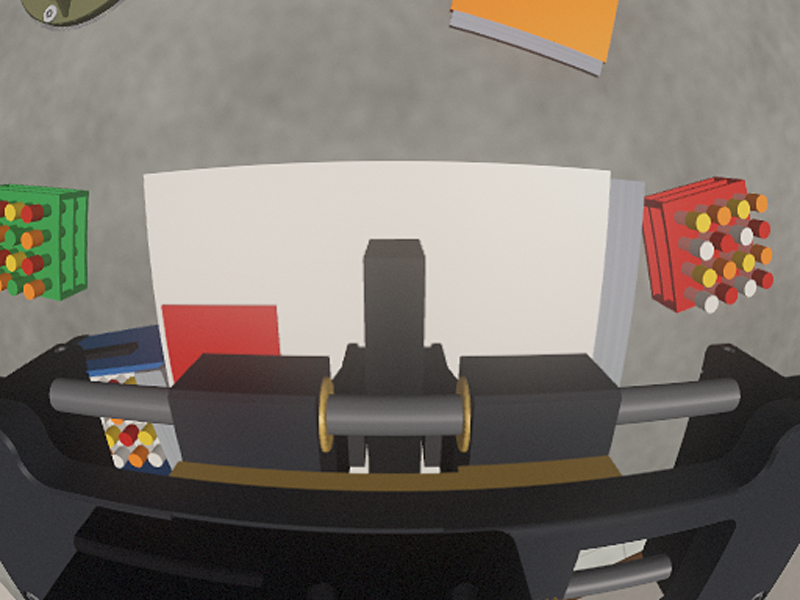

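```bash
python3 - <<'E'
from h import *
import pickle
from scipy.optimize import least_squares
s,d=pickle.load(open("w3.pkl","rb"))
P=[[-78,-98,20],[-78,82,20],[-75,98,20],[-78,0,20]];px=(np.array([(144,174),(611,171),(644,181),(390,161)])+.5)/1.5625-.5
r=least_squares(lambda q:((proj(d,pose(*q[:3],P,q[3]),s)-px)[:, :]).ravel(),[*s["position"][:2],-.4,.254],x_scale=[.01,.01,.1,.01])
print(r.x,np.degrees(r.x[2]),r.fun.reshape(-1,2).round(1).tolist())
M=R.from_rotvec(s["tool_rot"]).as_matrix();print("lid origin in tool",M.T@(np.r_[r.x[:2],r.x[3]]-s["position"])*1e3, np.degrees(np.arctan2(M[1,0],M[0,0])))
r=least_squares(lambda q:((proj(d,pose(*q[:3],P,.2543),s)-px)[:, :]).ravel(),[*s["position"][:2],-.4],x_scale=[.01,.01,.1])
print("lid origin in tool",M.T@(np.r_[r.x[:2],.2543]-s["position"])*1e3,np.degrees(r.x[2]), r.fun.round(1))
E
```

```text
[ 0.486   0.1733 -0.4078  0.2555] -23.36305630565297 [[-1.1, 0.2], [-1.2, -0.3], [-0.1, 0.3], [1.8, -0.1]]
lid origin in tool [ 1.0239 -0.5805 44.7675] 156.63091160346195
lid origin in tool [ 1.0168 -0.4325 46.002 ] -23.35948050506013 [ 0.1  0.1 -1.8 -0.4 -0.9  0.3  2.1 -0.1]
```

Call:
move_arm:
  deltas:
    - {"linear":[0,0,0],"turn":[0,0,-0.55],"claw":1}
    - {"linear":[0,0,0],"turn":[0,0,-0.55],"claw":1}
    - {"linear":[0,0,0],"turn":[0,0,-0.55],"claw":1}
    - {"linear":[0,0,0],"turn":[0,0,-0.55],"claw":1}
    - {"linear":[0,0,0],"turn":[0.7,0,0],"claw":1}
    - {"linear":[0,0,0],"turn":[0.7,0,0],"claw":1}
    - {"linear":[0,0,0],"turn":[0.7,0,0],"claw":1}
    - {"linear":[0,0,0],"turn":[0.7,0,0],"claw":1}
    - {"linear":[0,0,0],"turn":[0.7,0,0],"claw":1}
    - {"linear":[0,0,0],"turn":[0,0,0],"claw":1}
    - {"linear":[0,0,0],"turn":[0,0,0],"claw":1}

```text
time: 9.9
position: [0.4867, 0.1742, 0.2987]
tool_rot: [-0.387, -3.06, 0.375]
ft_force: [-0.1, -0.8, -3.1]
grip_width: 0.201
```

```bash
cat >> h.py <<'E'
CX,CY,CYAW=.528,-.1417,np.radians(-14.55)
RC=R.from_euler('z',CYAW).as_matrix()
def tocase(p): return RC.T@(np.asarray(p)-[CX,CY,0])*1e3
def toworld(p): return RC@(np.asarray(p,float)/1e3)+[CX,CY,0]
def info(tgt=None,s=None):
    s=s or ctrl.get_state();M=R.from_rotvec(s["tool_rot"]).as_matrix()
    Mc=RC.T@M;y=Mc[:,1];tilt=np.degrees(-np.arcsin(y[2]))
    tcp=tocase(s["position"])
    print("t",round(s["time"],2),"tcp case",tcp.round(1),"tilt",tilt.round(2),"yaw",np.degrees(np.arctan2(-Mc[1,0],-Mc[0,0])).round(2),"roll",np.degrees(Mc[2,0]).round(2))
    print("tongue",(tcp+Mc@[1,98,34]).round(1),"clampedge",(tcp+Mc@[1,-98,34]).round(1),"tips",(tcp+Mc@[0,0,22]).round(1),"F case",(RC.T@s["ft_force"]).round(1),"grip",s["grip_width"].round(3))
    if tgt is not None: print("units",(Mc.T@(np.array(tgt)-tcp)/30).round(3))
    return tcp,Mc
E
python3 - <<'E'
from h import *
info([1,76-86.9,300]);info([1,76-86.9,128+57+10])
print(ctrl.get_state()["joint_positions"])
E
```

```text
t 9.9 tcp case [-119.3  295.4  298.7] tilt 13.99 yaw 0.11 roll 0.23Traceback (most recent call last):
  File "<stdin>", line 2, in <module>
  File "h.py", line 35, in info
    print("tongue",(tcp+Mc@[1,98,34]).round(1),"clampedge",(tcp+Mc@[1,-98,34]).round(1),"tips",(tcp+Mc@[0,0,22]).round(1),"F case",(RC.T@s["ft_force"]).round(1),"grip",s["grip_width"].round(3))
                                                                                                                                                                        ^^^^^^^^^^^^^^^^^^^^^
AttributeError: 'float' object has no attribute 'round'
```

Call:
move_arm:
  deltas:
    - {"linear":[-0.29,-0.7,0.18],"turn":[0,0,0],"claw":1}
    - {"linear":[-0.29,-0.7,0.18],"turn":[0,0,0],"claw":1}
    - {"linear":[-0.29,-0.7,0.18],"turn":[0,0,0],"claw":1}
    - {"linear":[-0.29,-0.7,0.18],"turn":[0,0,0],"claw":1}
    - {"linear":[-0.29,-0.7,0.18],"turn":[0,0,0],"claw":1}
    - {"linear":[-0.29,-0.7,0.18],"turn":[0,0,0],"claw":1}
    - {"linear":[-0.29,-0.7,0.18],"turn":[0,0,0],"claw":1}
    - {"linear":[-0.29,-0.7,0.18],"turn":[0,0,0],"claw":1}
    - {"linear":[-0.29,-0.7,0.18],"turn":[0,0,0],"claw":1}
    - {"linear":[-0.29,-0.7,0.18],"turn":[0,0,0],"claw":1}
    - {"linear":[-0.29,-0.7,0.18],"turn":[0,0,0],"claw":1}
    - {"linear":[-0.29,-0.7,0.18],"turn":[0,0,0],"claw":1}
    - {"linear":[-0.29,-0.7,0.18],"turn":[0,0,0],"claw":1}
    - {"linear":[-0.29,-0.7,0.18],"turn":[0,0,0],"claw":1}
    - {"linear":[0,0,0],"turn":[0,0,0],"claw":1}
    - {"linear":[0,0,0],"turn":[0,0,0],"claw":1}
    - {"linear":[0,0,0],"turn":[0,0,0],"claw":1}

```text
time: 11.32
position: [0.5284, -0.1508, 0.2982]
tool_rot: [-0.393, -3.062, 0.374]
ft_force: [-0.4, 0.8, -2.7]
grip_width: 0.202
```

```bash
sed -i 's/s\["grip_width"\].round(3)/round(s["grip_width"],3)/' h.py
python3 - <<'E'
from h import *
import pickle
s=ctrl.get_state();d=cams.get_image("side");info([1,-10.9,128+57+15])
pickle.dump(d,open("side.pkl","wb"))
cv2.imwrite("pics/s1.png",cv2.resize(d["image"][70:240,180:400,::-1],None,fx=3.5,fy=3.5,interpolation=cv2.INTER_CUBIC))
q=[[x,98*0+y,z] for x,y,z in [(-82,84,149),(82,84,149),(-82,111,143),(82,111,143),(80,-100,125),(-80,-100,125)]]
print(((proj(d,pose(CX,CY,CYAW,q))-[180,70])*3.5).round(0).tolist())
E
```

```text
t 11.37 tcp case [  2.7  -8.  298.4] tilt 13.95 yaw 0.01 roll 0.02
tongue [  1.7  79.  241.8] clampedge [   1.7 -111.3  289. ] tips [  2.7 -13.3 277. ] F case [ 0.5  0.  -2.4] grip 0.203
units [0.056 0.695 3.207]
[[338.0, 396.0], [228.0, 335.0], [316.0, 411.0], [207.0, 349.0], [363.0, 302.0], [471.0, 355.0]]
```

View pics/s1.png

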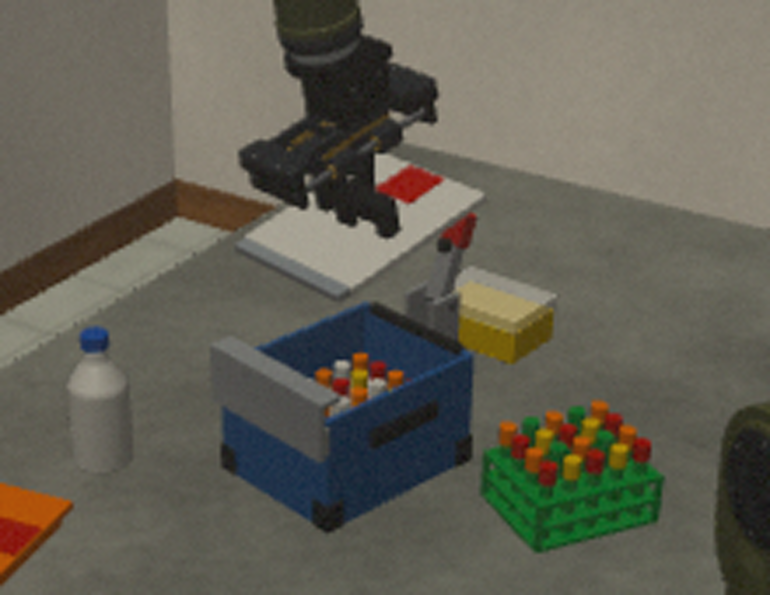

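Call:
move_arm:
  deltas:
    - {"linear":[0.01,0.12,0.53],"turn":[0,0,0],"claw":1}
    - {"linear":[0.01,0.12,0.53],"turn":[0,0,0],"claw":1}
    - {"linear":[0.01,0.12,0.53],"turn":[0,0,0],"claw":1}
    - {"linear":[0.01,0.12,0.53],"turn":[0,0,0],"claw":1}
    - {"linear":[0.01,0.12,0.53],"turn":[0,0,0],"claw":1}
    - {"linear":[0,0,0],"turn":[0,0,0],"claw":1}
    - {"linear":[0.01,0.12,0.5],"turn":[0,0,0],"claw":1}
    - {"linear":[0.01,0.12,0.5],"turn":[0,0,0],"claw":1}
    - {"linear":[0,0,0],"turn":[0,0,0],"claw":1}
    - {"linear":[0,0,0],"turn":[0,0,0],"claw":1}
    - {"linear":[0,0,0],"turn":[0,0,0],"claw":1}

```text
time: 12.28
position: [0.5272, -0.152, 0.1878]
tool_rot: [-0.391, -3.065, 0.377]
ft_force: [1.0, 0.3, -3.1]
grip_width: 0.201
```

```bash
python3 - <<'E'
from h import *
info([1,103-86.9,127.5+56.7])
d=cams.get_image("side")
cv2.imwrite("pics/s2.png",cv2.resize(d["image"][110:220,220:340,::-1],None,fx=5,fy=5,interpolation=cv2.INTER_CUBIC))
E
```

```text
t 12.28 tcp case [  1.8 -10.2 187.8] tilt 14.0 yaw 0.02 roll -0.1
tongue [  0.9  76.7 131.1] clampedge [   0.9 -113.5  178.5] tips [  1.9 -15.5 166.4] F case [ 0.9  0.6 -3.1] grip 0.201
units [ 0.028  0.879 -0.097]
```

View pics/s2.png

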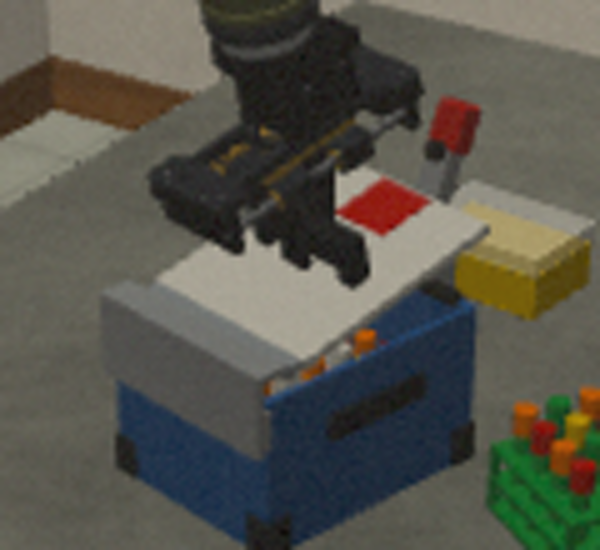

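Call:
move_arm:
  deltas:
    - {"linear":[0,0.03,0.11],"turn":[0,0,0],"claw":1}
    - {"linear":[0,0,0],"turn":[0,0,0],"claw":1}
    - {"linear":[0.01,0.1,-0.024],"turn":[0,0,0],"claw":1}
    - {"linear":[0.01,0.1,-0.024],"turn":[0,0,0],"claw":1}
    - {"linear":[0.01,0.1,-0.024],"turn":[0,0,0],"claw":1}
    - {"linear":[0,0.1,-0.024],"turn":[0,0,0],"claw":1}
    - {"linear":[0,0.1,-0.024],"turn":[0,0,0],"claw":1}
    - {"linear":[0,0,0],"turn":[0,0,0],"claw":1}
    - {"linear":[0,0,0],"turn":[0,0,0],"claw":1}

```text
time: 13.08
position: [0.5294, -0.1381, 0.183]
tool_rot: [-0.392, -3.062, 0.379]
ft_force: [-1.0, -3.5, -2.0]
grip_width: 0.203
```

```bash
python3 - <<'E'
from h import *
info([1,103-86.9,127.5+56.7])
E
```

```text
t 13.08 tcp case [  0.4   3.8 183. ] tilt 14.1 yaw -0.04 roll -0.0
tongue [ -0.5  90.6 126.2] clampedge [ -0.6 -99.5 173.9] tips [  0.4  -1.6 161.7] F case [-0.1 -3.6 -2. ] grip 0.203
units [-0.019  0.388 -0.139]
```

Call:
move_arm:
  deltas:
    - {"linear":[0,0.1,-0.04],"turn":[0,0,0],"claw":1}
    - {"linear":[0,0.1,-0.024],"turn":[0,0,0],"claw":1}
    - {"linear":[0,0,0],"turn":[0,0,0],"claw":1}
    - {"linear":[0,0,0],"turn":[0,0,0],"claw":1}

```text
time: 13.42
position: [0.5308, -0.1324, 0.1834]
tool_rot: [-0.393, -3.062, 0.38]
ft_force: [-1.2, -6.4, -1.9]
grip_width: 0.202
```

```bash
python3 - <<'E'
from h import *
info()
E
```

```text
t 13.42 tcp case [  0.4   9.7 183.4] tilt 14.14 yaw -0.06 roll -0.0
tongue [ -0.5  96.5 126.5] clampedge [ -0.7 -93.6 174.4] tips [  0.4   4.4 162.1] F case [ 0.5 -6.4 -1.9] grip 0.202
```

Call:
move_arm:
  deltas:
    - {"linear":[0,0.1,-0.024],"turn":[0,0,0],"claw":1}
    - {"linear":[0,0,0],"turn":[0,0,0],"claw":1}
    - {"linear":[0,0,0],"turn":[0,0,0],"claw":1}

```text
time: 13.67
position: [0.5314, -0.1303, 0.1835]
tool_rot: [-0.394, -3.061, 0.381]
ft_force: [-1.6, -7.1, -1.7]
grip_width: 0.199
```

```bash
python3 - <<'E'
from h import *
info()
E
```

```text
t 13.67 tcp case [  0.4  11.9 183.5] tilt 14.2 yaw -0.11 roll 0.0
tongue [ -0.4  98.5 126.5] clampedge [ -0.8 -91.5 174.6] tips [  0.4   6.5 162.2] F case [ 0.3 -7.2 -1.7] grip 0.199
```

Call:
move_arm:
  deltas:
    - {"linear":[0,0.1,-0.024],"turn":[0,0,0],"claw":1}
    - {"linear":[0,0,0],"turn":[0,0,0],"claw":1}
    - {"linear":[0,0,0],"turn":[0,0,0],"claw":1}

```text
time: 13.92
position: [0.5315, -0.1299, 0.1839]
tool_rot: [-0.396, -3.059, 0.387]
ft_force: [-2.7, -12.1, 0.8]
grip_width: 0.199
```

```bash
python3 - <<'E'
from h import *
info()
E
```

```text
t 13.92 tcp case [  0.4  12.3 183.9] tilt 14.43 yaw -0.22 roll 0.02
tongue [ -0.3  98.7 126.6] clampedge [ -1.  -91.1 175.4] tips [  0.4   6.8 162.6] F case [  0.4 -12.4   0.8] grip 0.199
```

Call:
move_arm:
  deltas:
    - {"linear":[0,-0.036,0.115],"turn":[-0.5,0,0],"claw":1}
    - {"linear":[0,-0.036,0.115],"turn":[-0.5,0,0],"claw":1}
    - {"linear":[0,-0.036,0.115],"turn":[-0.5,0,0],"claw":1}
    - {"linear":[0,-0.036,0.115],"turn":[-0.5,0,0],"claw":1}
    - {"linear":[0,0,0],"turn":[0,0,0],"claw":1}
    - {"linear":[0,0,0],"turn":[0,0,0],"claw":1}

```text
time: 14.42
position: [0.5299, -0.1361, 0.1706]
tool_rot: [-0.402, -3.097, 0.17]
ft_force: [-2.1, -9.3, -1.4]
grip_width: 0.2
```

```bash
python3 - <<'E'
from h import *
info()
E
```

```text
t 14.42 tcp case [  0.4   5.9 170.6] tilt 6.28 yaw -0.23 roll 0.0
tongue [ -0.2  99.6 126.1] clampedge [ -1.  -95.2 147.6] tips [  0.4   3.5 148.8] F case [ 0.3 -9.5 -1.4] grip 0.2
```

Call:
move_arm:
  deltas:
    - {"linear":[0,-0.036,0.115],"turn":[-0.5,0,0],"claw":1}
    - {"linear":[0,-0.036,0.13],"turn":[-0.5,0,0],"claw":1}
    - {"linear":[0,0,0],"turn":[0,0,0],"claw":1}
    - {"linear":[0,0,0],"turn":[0,0,0],"claw":1}

```text
time: 14.75
position: [0.5293, -0.1384, 0.1633]
tool_rot: [-0.403, -3.11, 0.061]
ft_force: [-2.1, -8.7, -1.5]
grip_width: 0.198
```

```bash
python3 - <<'E'
from h import *
info()
E
```

```text
t 14.75 tcp case [  0.4   3.5 163.3] tilt 2.25 yaw -0.21 roll 0.0
tongue [ -0.2 100.1 125.5] clampedge [ -1.  -95.8 133.2] tips [  0.4   2.6 141.3] F case [ 0.2 -8.9 -1.5] grip 0.198
```

Call:
move_arm:
  deltas:
    - {"linear":[0,-0.02,0.11],"turn":[-0.4,0,0],"claw":1}
    - {"linear":[0,0,0],"turn":[0,0,0],"claw":1}
    - {"linear":[0,0,0],"turn":[0,0,0],"claw":1}

```text
time: 15.0
position: [0.5293, -0.1392, 0.161]
tool_rot: [-0.402, -3.115, 0.02]
ft_force: [-4.5, -7.9, 3.8]
grip_width: 0.2
```

```bash
python3 - <<'E'
from h import *
info()
E
```

```text
t 15.0 tcp case [  0.6   2.8 161. ] tilt 0.72 yaw -0.17 roll -0.03
tongue [ -0.1 100.3 125.8] clampedge [ -0.7 -95.7 128.2] tips [  0.6   2.5 139. ] F case [-2.3 -8.8  3.8] grip 0.2
```

Call:
move_arm:
  deltas:
    - {"linear":[0,0,0],"turn":[0,0,0],"claw":0.4}
    - {"linear":[0,0,0],"turn":[0,0,0],"claw":0.4}
    - {"linear":[0,0,0],"turn":[0,0,0],"claw":0.4}
    - {"linear":[0,0,0],"turn":[0,0,0],"claw":0.4}
    - {"linear":[0,0,0],"turn":[0,0,0],"claw":0.4}
    - {"linear":[0,0,0],"turn":[0,0,0],"claw":0.4}
    - {"linear":[0,0,-0.4],"turn":[0,0,0],"claw":0.4}
    - {"linear":[0,0,-0.8],"turn":[0,0,0],"claw":0.4}
    - {"linear":[0,0,-1],"turn":[0,0,0],"claw":0.4}
    - {"linear":[0,0,-1],"turn":[0,0,0],"claw":1}
    - {"linear":[0,0,-1],"turn":[0,0,0],"claw":1}
    - {"linear":[0,0,-1],"turn":[0,0,0],"claw":1}
    - {"linear":[0,0,0],"turn":[-0.18,0,0],"claw":1}
    - {"linear":[0,0,0],"turn":[0,0,0],"claw":1}

```text
time: 16.17
position: [0.5314, -0.1339, 0.3187]
tool_rot: [0.398, 3.111, 0.008]
ft_force: [0.3, -0.7, -0.1]
grip_width: 0.308
```

```bash
python3 - <<'E'
from h import *
import pickle
s=ctrl.get_state();info([0,-185,330])
d=cams.get_image("wrist");pickle.dump((s,d),open("w4.pkl","wb"))
cv2.imwrite("pics/w4.png",cv2.resize(d["image"][:,:,::-1],None,fx=1.5625,fy=1.5625,interpolation=cv2.INTER_CUBIC))
q=[[-75,82,133],[-78,-98,133],[78,-98,133],[0,0,169],[-50,0,169]]
print((proj(d,pose(CX,CY,CYAW,q),s)*1.5625).round().tolist())
for t in (1.75,1.85,1.95):
    u=np.array([np.cos(t),np.sin(t)]);n=np.array([-np.sin(t),np.cos(t)])
    q=[[x,*(np.array([-127,149])+l*u+h*n)] for l,h in((95,12),(95,-8)) for x in (-14,14)]
    print(t,(proj(d,pose(CX,CY,CYAW,q),s)*1.5625).round(0).tolist())
E
```

```text
t 16.17 tcp case [  1.3   8.4 318.7] tilt -0.32 yaw -0.01 roll -0.26
tongue [  0.5 106.6 285.2] clampedge [  0.4 -89.4 284.1] tips [  1.4   8.5 296.7] F case [ 0.4 -0.6 -0.1] grip 0.308
units [ 0.04  -6.443 -0.413]
[[496.0, 169.0], [244.0, 167.0], [259.0, 369.0], [379.0, 284.0], [379.0, 207.0]]
1.75 [[102.0, 294.0], [110.0, 341.0], [127.0, 296.0], [135.0, 344.0]]
1.85 [[93.0, 293.0], [102.0, 338.0], [114.0, 295.0], [122.0, 343.0]]
1.95 [[86.0, 291.0], [94.0, 335.0], [104.0, 294.0], [112.0, 341.0]]
```

View pics/w4.png

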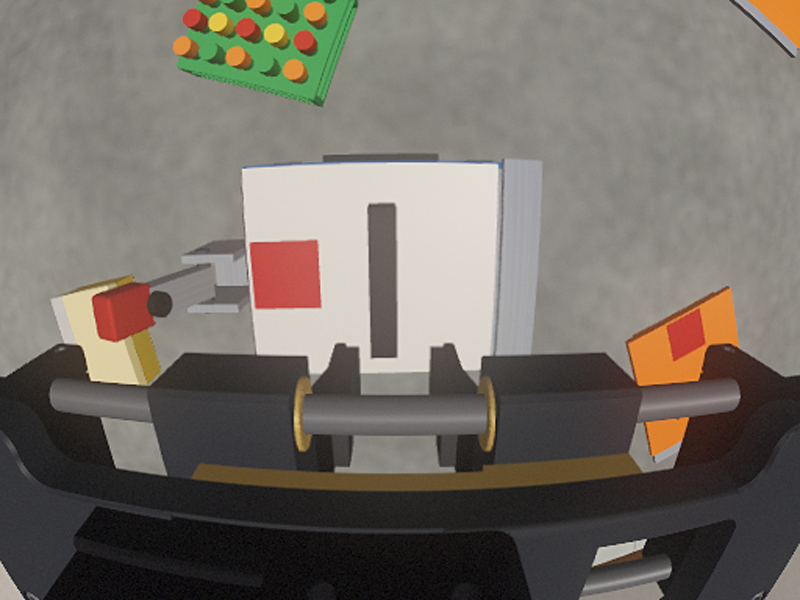

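Call:
move_arm:
  deltas:
    - {"linear":[0,-0.6,0],"turn":[0,0,0],"claw":1}
    - {"linear":[0,-1,0],"turn":[0,0,0],"claw":1}
    - {"linear":[0,-1,0],"turn":[0,0,0],"claw":1}
    - {"linear":[0,-1,0],"turn":[0,0,0],"claw":1}
    - {"linear":[0,-1,0],"turn":[0,0,0],"claw":1}
    - {"linear":[0,-1,0],"turn":[0,0,0],"claw":1}
    - {"linear":[0,-0.9,0],"turn":[0,0,0],"claw":1}
    - {"linear":[0,0,0],"turn":[0,0,0],"claw":1}
    - {"linear":[0,0,0.5],"turn":[0,0,0],"claw":1}
    - {"linear":[0,0,0.8],"turn":[0,0,0],"claw":1}
    - {"linear":[0,0,0.8],"turn":[0,0,0],"claw":1}
    - {"linear":[0,0,0.8],"turn":[0,0,0],"claw":1}
    - {"linear":[0,0,0],"turn":[0,0,0],"claw":1}
    - {"linear":[0,0,0],"turn":[0,0,0],"claw":1}

```text
time: 17.38
position: [0.4802, -0.3213, 0.226]
tool_rot: [-0.398, -3.113, -0.013]
ft_force: [0.9, -1.0, 0.6]
grip_width: 0.005
```

```bash
python3 - <<'E'
from h import *
info()
for t in np.arange(1.85,-.06,-.1):
    u=np.array([np.cos(t),np.sin(t)]);n=np.array([-np.sin(t),np.cos(t)])
    print(round(t,2),(np.array([-127,149])+77*u+12*n).round(0),end=";")
E
```

```text
t 17.38 tcp case [  -1.2 -185.9  226. ] tilt -0.43 yaw -0.0 roll 0.25
tongue [ -2.3 -87.6 192.8] clampedge [  -2.3 -283.6  191.3] tips [  -1.3 -185.7  204. ] F case [ 1.2 -0.7  0.6] grip 0.005
1.85 [-160.  220.];1.75 [-153.  223.];1.65 [-145.  225.];1.55 [-137.  226.];1.45 [-130.  227.];1.35 [-122.  227.];1.25 [-114.  226.];1.15 [-106.  224.];1.05 [-99. 222.];0.95 [-92. 219.];0.85 [-85. 215.];0.75 [-79. 210.];0.65 [-73. 205.];0.55 [-68. 199.];0.45 [-63. 193.];0.35 [-59. 187.];0.25 [-55. 180.];0.15 [-53. 172.];0.05 [-51. 165.];-0.05 [-49. 157.];
```

Call:
move_arm:
  deltas:
    - {"linear":[0.02,0.26,-0.05],"turn":[0,0,0],"claw":1}
    - {"linear":[0,0.26,-0.05],"turn":[0,0,0],"claw":1}
    - {"linear":[0,0.26,-0.05],"turn":[0,0,0],"claw":1}
    - {"linear":[0,0.26,-0.05],"turn":[0,0,0],"claw":1}
    - {"linear":[0,0.22,-0.05],"turn":[0,0,0],"claw":1}
    - {"linear":[0,0.22,-0.05],"turn":[0,0,0],"claw":1}
    - {"linear":[0,0.22,-0.05],"turn":[0,0,0],"claw":1}
    - {"linear":[0,0.22,-0.05],"turn":[0,0,0],"claw":1}
    - {"linear":[0,0.25,0.01],"turn":[0,0,0],"claw":1}
    - {"linear":[0,0.25,0.01],"turn":[0,0,0],"claw":1}
    - {"linear":[0,0,0],"turn":[0,0,0],"claw":1}

```text
time: 18.3
position: [0.4989, -0.2533, 0.2417]
tool_rot: [0.399, 3.114, 0.0]
ft_force: [-2.3, -3.1, -1.1]
grip_width: 0.006
```

```bash
python3 - <<'E'
from h import *
info()
d=cams.get_image("side")
cv2.imwrite("pics/s3.png",cv2.resize(d["image"][100:220,230:350,::-1],None,fx=5,fy=5,interpolation=cv2.INTER_CUBIC))
E
```

```text
t 18.3 tcp case [  -0.1 -115.3  241.7] tilt -0.02 yaw -0.05 roll -0.12
tongue [ -1.  -17.3 207.7] clampedge [  -1.1 -213.3  207.6] tips [  -0.1 -115.3  219.7] F case [-1.4 -3.5 -1.1] grip 0.006
```

View pics/s3.png

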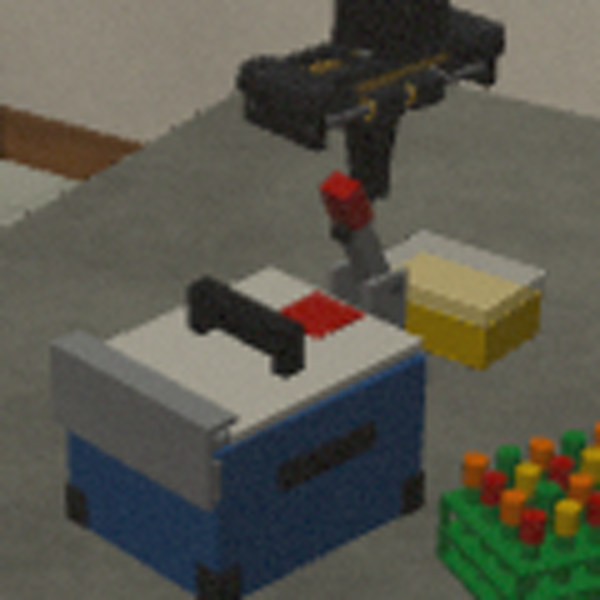

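Call:
move_arm:
  deltas:
    - {"linear":[0,0.25,0.15],"turn":[0,0,0],"claw":1}
    - {"linear":[0,0.25,0.18],"turn":[0,0,0],"claw":1}
    - {"linear":[0,0.2,0.17],"turn":[0,0,0],"claw":1}
    - {"linear":[0,0.2,0.17],"turn":[0,0,0],"claw":1}
    - {"linear":[0,0.18,0.22],"turn":[0,0,0],"claw":1}
    - {"linear":[0,0.18,0.22],"turn":[0,0,0],"claw":1}
    - {"linear":[0,0.15,0.23],"turn":[0,0,0],"claw":1}
    - {"linear":[0,0.15,0.23],"turn":[0,0,0],"claw":1}
    - {"linear":[0,0.12,0.15],"turn":[0,0,0],"claw":1}
    - {"linear":[0,0.12,0.15],"turn":[0,0,0],"claw":1}
    - {"linear":[0,0,0],"turn":[0,0,0],"claw":1}
    - {"linear":[0,0,0],"turn":[0,0,0],"claw":1}

```text
time: 19.35
position: [0.514, -0.1998, 0.1864]
tool_rot: [0.398, 3.112, 0.005]
ft_force: [-0.7, -2.5, 5.3]
grip_width: 0.006
```

```bash
python3 - <<'E'
from h import *
info()
E
```

```text
t 19.35 tcp case [  1.  -59.7 186.4] tilt -0.22 yaw -0.02 roll -0.23
tongue [  0.2  38.4 152.8] clampedge [   0.1 -157.6  152. ] tips [  1.1 -59.6 164.4] F case [-0.1 -2.6  5.3] grip 0.006
```

Call:
move_arm:
  deltas:
    - {"linear":[0,0,0.08],"turn":[0,0,0],"claw":1}
    - {"linear":[0,0,0.08],"turn":[0,0,0],"claw":1}
    - {"linear":[0,0,0],"turn":[0,0,0],"claw":1}
    - {"linear":[0,0,0],"turn":[0,0,0],"claw":1}

```text
time: 19.68
position: [0.5142, -0.1993, 0.1832]
tool_rot: [0.397, 3.112, 0.006]
ft_force: [-3.9, -1.0, 15.6]
grip_width: 0.006
```

```bash
python3 - <<'E'
from h import *
info()
E
```

```text
t 19.68 tcp case [  1.2 -59.2 183.2] tilt -0.23 yaw -0.01 roll -0.23
tongue [  0.3  39.  149.6] clampedge [   0.3 -157.   148.8] tips [  1.2 -59.1 161.2] F case [-3.6 -1.9 15.6] grip 0.006
```

Call:
move_arm:
  deltas:
    - {"linear":[0,0,0.08],"turn":[0,0,0],"claw":1}
    - {"linear":[0,0,0],"turn":[0,0,0],"claw":1}
    - {"linear":[0,0,0],"turn":[0,0,0],"claw":1}

```text
time: 19.93
position: [0.5143, -0.1993, 0.183]
tool_rot: [0.397, 3.112, 0.004]
ft_force: [-9.6, 0.1, 25.8]
grip_width: 0.003
```

```bash
python3 - <<'E'
from h import *
info()
E
```

```text
t 19.93 tcp case [  1.2 -59.2 183. ] tilt -0.18 yaw -0.01 roll -0.25
tongue [  0.4  38.9 149.3] clampedge [   0.3 -157.1  148.6] tips [  1.3 -59.1 161. ] F case [-9.3 -2.3 25.8] grip 0.003
```

Call:
move_arm:
  deltas:
    - {"linear":[0,0,-0.3],"turn":[0,0,0],"claw":1}
    - {"linear":[0,0,-0.8],"turn":[0,0,0],"claw":1}
    - {"linear":[0,0,-1],"turn":[0,0,0],"claw":1}
    - {"linear":[0,0,-1],"turn":[0,0,0],"claw":1}
    - {"linear":[0,0,-1],"turn":[0,0,0],"claw":1}
    - {"linear":[0,0,-1],"turn":[0,0,0],"claw":1}
    - {"linear":[0,0,0],"turn":[0,0,0],"claw":1}
    - {"linear":[0,0,0],"turn":[0,0,0],"claw":1}

```text
time: 20.6
position: [0.5138, -0.199, 0.3322]
tool_rot: [0.396, 3.111, 0.008]
ft_force: [-0.4, -0.2, -0.2]
grip_width: 0.005
```

```bash
python3 - <<'E'
from h import *
info()
a=cams.get_image("side")["image"][110:230,230:390,::-1];b=cams.get_image("wrist")["image"][:,:,::-1]
a=cv2.resize(a,(768,576),interpolation=cv2.INTER_CUBIC)[:,:400];b=b[60:260,80:340]
b=cv2.resize(b,(400,308),interpolation=cv2.INTER_CUBIC);b=cv2.copyMakeBorder(b,0,576-308,0,0,0)
cv2.imwrite("pics/f.png",np.hstack([a,b]))
E
```

```text
t 20.6 tcp case [  0.7 -59.  332.2] tilt -0.33 yaw 0.06 roll -0.26
tongue [ -0.3  39.2 298.7] clampedge [  -0.1 -156.8  297.6] tips [  0.8 -58.9 310.2] F case [-0.4 -0.3 -0.2] grip 0.005
```

View pics/f.png

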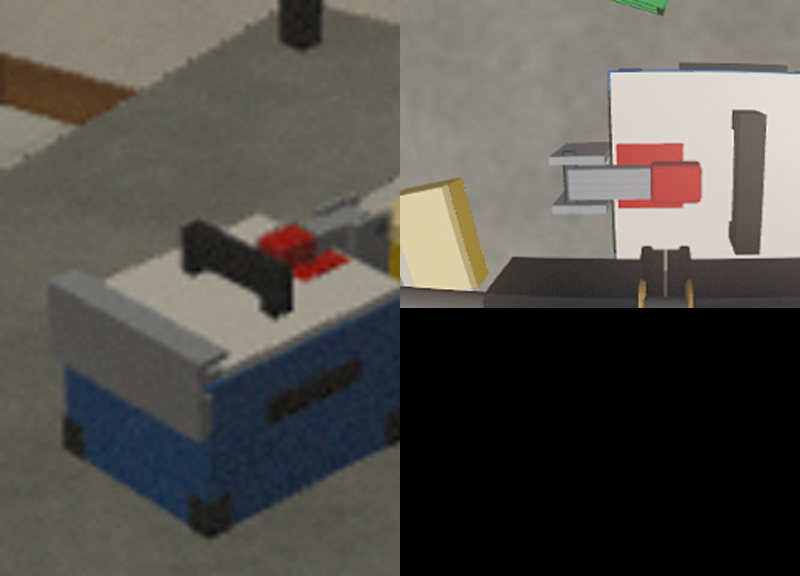

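The picture shows the lid flat with its tongue under the bar, and the clamp arm level across the red square. The gripper is clear.

```bash
python3 -c "
from bench import ctrl
print(ctrl.close_job())"
```

```text
the job is handed in; nothing more can be done
None
```

The lid is on the blue carrier, the clamp is fully down, and the job is handed in at about 20.6 s of the 48 s allowed.

- **Lid:** I gripped it by the handle and tilted it 14°. I slid the steel edge under the keeper bar and pushed against the spring stop until it was solid, at about 12 N. I then lowered the lid onto the seal and let go.
- **Clamp:** I swung it down with the closed fingertips and pressed until it stopped moving. The fingertips were then at z = 161 mm, the height expected for a closed clamp, at about 26 N.
- **Last checks:** The final pictures show the lid flat in the carrier with its edge under the bar and the clamp arm level over the red square. The robot was clear and the force reading was near zero. The tip box and green rack that appear in those pictures look unmoved, but they do not show the red rack or the bottle. I never touched either one.
- **Disagreement:** The stop felt solid with the edge reading about 98.7 mm by my camera estimate, against 101 mm nominal. I put this down to a carrier position error of about 2 mm; it did not affect the fit.
- **Not checked:** The rack of samples is hidden under the lid. Nothing I did should have reached it, and no unexpected force showed while lowering the lid.

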